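# Light up the pressure gauge with the hand torch

## Task

The cellar is dim and the pressure gauge, the larger of the two dials on the heating pipe, has to be read: draw the hand torch out of its charging cup, turn it, and hold it up in front of the gauge, lens a little over a hand's width (10 to 15 cm) from the glass, shining squarely onto the middle of the dial. Do not bump the pipework and leave the tub, trowel and spirit level where they are. Finish while holding the torch there, still and in the gripper alone: do not put it down or let go.

Things in the scene. Friction and masses are not known exactly. Their poses are not given: they have to be found in the camera images.
- torch_centre (a point): Centre of the hand torch (165 mm long, 0.16 to 0.28 kg), on its axis, half-way. It starts upright in the cup, round lens down, tail up. Own z runs from lens to tail. Handle: black, rectangular, 38 mm along own x by 28 mm along own y, from 54 to 160 mm from the lens, then a 5 mm tail cap. Head: round aluminium, 47 mm across for 36 mm, then tapering to the handle. Lights by itself when lifted (not shown).
- torch_lens (a point): Middle of the torch's lens, on its axis at the very front end, 82.5 mm from the torch's centre. Axes as for the torch: z points to the tail, the beam runs along -z.
- cradle: Black round charging cup fixed to the surface: 66 mm outside diameter, rim 56 mm high, foot 86 mm across, small contact block at the back. Origin on the surface under its middle. The torch's head stands 44 mm deep in it, on a floor 12 mm above the surface, with about 2 mm play all round; it comes out straight up, nothing latches it.
- pipework: Fixed 22 mm steel heating pipe with brass fittings: rises from the surface, runs level at 95 mm height for 270 mm along its own y, goes down again; valve on the +y riser. Origin on the surface under its middle, z up. Two round dials look up 45 degrees to its -x side: the large pressure gauge (own y +45 mm) and a small thermometer (63 mm across, own y -62 mm).
- gauge_dial (a point): Centre of the face of the pressure gauge, the larger dial (100 mm across, steel case 34 mm deep, white face, black needle). Its own z axis points straight out of the glass, 45 degrees above level; its y is level; its x points up the face. It lies about 156 mm above the work surface.
- tub_centre (a point): White plastic tub with lid, 118 mm across at the lid and 104 mm high, standing loose on the surface; point half-way up on its axis. Leave it alone.
- trowel_centre (a point): Steel plastering trowel lying loose, blade 240 mm (along its x) x 100 mm x 3 mm flat on the surface, wooden handle above it up to 59 mm high; point at the middle of the blade, 3 mm up. Leave it alone.
- spirit_level_centre (a point): Short aluminium spirit level standing loose on its edge, 250 mm (along its x) x 22 mm x 46 mm high; point at its centre. Leave it alone.
Mind the look-alikes: they are no part of the job. Leave any pink or yellow look-alike of the part that bears torch_centre alone. Of the things shaped like the cradle, the black one is meant.

How it is judged:
By the outcome, as a careful person would: the job done as asked, in the order asked, and still so for the second after the job is handed in, while the arm keeps its last pose, push and grip.
It also fails if it takes over 38 s, if anything falls off the work surface, if the arm or the gripper's body presses on something with over 40 N, if the wrist force passes 120 N, or if a joint passes its speed limit or range.

## Robot

A 7-joint arm with a two-finger parallel gripper is mounted at the origin on the work surface. World frame = base frame: x ahead of the robot, y to its left, z up, the work surface at z = 0. Lengths are in m, angles in rad, forces in N, time in s.
With the tool pointing down it reaches from about 0.4 to 0.85 m from the base axis. Payload 4.5 kg.
Tool frame: the origin (TCP) lies at the very end of the fingers, on their centre line; the grasp point (between the pads) lies 19 mm behind it; y points along the fingers, x is the direction in which the jaws open and shut, and the axes are right-handed (so a half turn about y gives the same grasp; the last joint's range is limited). The gripper opens to 88 mm and grips with 3 to 60 N. Pads are 18 mm wide; open, the fingers measure 123 mm over their backs; the gripper's body (75 mm by 187 mm) begins 45 mm behind the grasp point.
Start: joints at [1.334, 0.689, -0.195, 1.565, 0.157, 0.902, -0.215], TCP at [0.167, -0.602, 0.239] pointing down, gripper open.
Joint ranges: [-3.01, 3.01], [-0.46, 2.08], [-1.47, 1.51], [0.13, 2.56], [-1, 4.14], [0.04, 2.09], [-2.66, 2.66]. Speed limits (rad/s): [2.57, 2.57, 3.14, 3.14, 3.14, 3.14, 3.14].

## Interface

Orientations are given as a unit quaternion [x, y, z, w].
In Python, from plant import r gives the robot as it stands.
- The arm moves only by the shell command python3 -m inch 'ROWS' [OPENING] [FORCE]. ROWS is JSON, a list of rows, each a list of 6 numbers: the shift along the tool's x, y, z in mm, then the turn, a rotation vector about the tool's x, y, z in rad. In form: [[x, y, z, ax, ay, az], ...]. A call has 1 to 12 rows; each row shifts and turns the commanded pose from where the row before left it, along the tool's axes as they then stand; what a row does not reach is not made up. A row lasts 1/12 s, in which the tool goes at most 41.7 mm and 7.16 degrees, less where a joint would pass 70% of its speed; a pose out of reach is approached as far as the arm can. A call is refused whole if a number of a shift passes 41.7 or a number of a turn 0.125, either way. A call with a gripper value outside its range is refused whole. OPENING is the finger opening in mm, from 0 to 88.1, set as the call begins (- or left out, the last holds). The fingers move at their own pace and stop on an object; FORCE is the grip in N (left out, the last holds). Time passes only in rows, so rows that do not move let the fingers close. It gives the time, the measured TCP pose, the force and the opening at its end, in the units of the state.
- r.get_state(): the state, without advancing time (a new reading comes with each control period).
- r.snapshot(name): name is "scene" or "side" or "wrist"; returns a dict with "img" (384x512x3 uint8, red, green, blue), "range_z" (384x512 float32, m along the optical axis (not along the pixel's ray), 0 where there is no reading), "mtx" (3x3 intrinsics, pixels), "camera_from_world" (4x4, takes a point from world to camera coordinates); the wrist camera has in their place "tool_from_camera" (4x4, takes a point from camera to tool coordinates, whose origin is the TCP and whose axes are the tool frame's). Camera axes: x right, y down, z forward; pixel columns grow to the right and rows downward; lengths in m; the calibration is good to about 2 mm. The wrist camera is an equidistant fisheye: a pixel r from the principal point sees the ray r / f radians off the axis. A picture is of the moment at which its call begins: read the wrist's pose just before it.
- r.finish_job(): hands the job in, once; it reports no verdict.
The state is a dict: "clock": time; "q": joint angles; "qd": joint speeds; "joint_torque": joint torques, N m; "tool_pos": TCP position; "eef_rot": TCP orientation; "contact_force": force on the tool from outside, world axes, zero at the start; "moment": the same for the moment, N m; "opening": opening from 0.0 (shut) to 1.0 (fully open).
Only numpy, scipy, OpenCV 4.12 (cv2) and the standard library are available. Lean on these libraries where they do the work, as an engineer would, in place of code of your own. Each camera call takes 0.05 s, during which the arm holds its last target.

## Working session

There is one attempt and no reset: what is moved stays moved. The work goes in short steps, Python scripts to look and compute and a shell command to move; the robot and the scene stay as the last step left them, time stands still between calls to the robot, and variables do not carry over. Pictures are saved under pics/ and viewed, and the job is handed in when it is done.

```bash
mkdir -p pics; ls
python3 - <<'E'
from plant import r
import cv2,numpy as np
s=r.get_state(); print(s)
for n in ["scene","side","wrist"]:
    d=r.snapshot(n); np.savez(f'pics/{n}0.npz',**d)
    cv2.imwrite(f'pics/{n}0.png',d['img'][:,:,::-1])
    print(n,d['mtx'].tolist(),[ (k,d[k].round(4).tolist()) for k in d if 'from' in k])
E
```

```text
pics
{'clock': 0.0, 'q': array([ 1.33376818,  0.69003119, -0.19450818,  1.56634459,  0.1572994 ,
        0.90246432, -0.21508595]), 'qd': array([-8.80252920e-04,  4.76249762e-04,  4.05665531e-05, -1.46347138e-03,
        1.06614964e-03,  7.39487137e-04,  4.50624628e-04]), 'joint_torque': array([ 1.24541089e-03, -5.27555037e+01, -1.26687460e+00, -1.53429437e+01,
       -5.26676711e-02,  6.44268395e-03,  1.94760833e-04]), 'tool_pos': array([ 0.16698895, -0.60162588,  0.23788026]), 'eef_rot': array([-0.56258276,  0.42844457, -0.42734725,  0.56330296]), 'contact_force': array([-0.44940458, -0.20847397,  0.77545752]), 'moment': array([-0.04350966,  0.02898244, -0.0051561 ]), 'opening': 0.9990713133288599}
scene [[490.2535468276567, 0.0, 254.62115982616936], [0.0, 490.2535468276567, 185.83523451522507], [0.0, 0.0, 1.0]] [('camera_from_world', [[-0.2694, 0.963, 0.0086, 0.1961], [0.6599, 0.1911, -0.7266, -0.2979], [-0.7014, -0.1901, -0.687, 1.784], [0.0, 0.0, 0.0, 1.0]])]
side [[416.33787071337224, 0.0, 254.9882465869848], [0.0, 416.33787071337224, 186.05531569919492], [0.0, 0.0, 1.0]] [('camera_from_world', [[-0.7507, -0.6607, -0.0022, 0.4081], [-0.3533, 0.4042, -0.8437, 0.3124], [0.5582, -0.6326, -0.5369, 0.7169], [0.0, 0.0, 0.0, 1.0]])]
wrist [[297.3186396354542, 0.0, 256.46065604508345], [0.0, 297.3186396354542, 192.92534094497108], [0.0, 0.0, 1.0]] [('tool_from_camera', [[1.0, -0.0006, -0.0005, 0.0007], [0.0004, -0.3036, 0.9528, -0.1465], [-0.0007, -0.9528, -0.3036, 0.0786], [0.0, 0.0, 0.0, 1.0]])]
```

View pics/scene0.png

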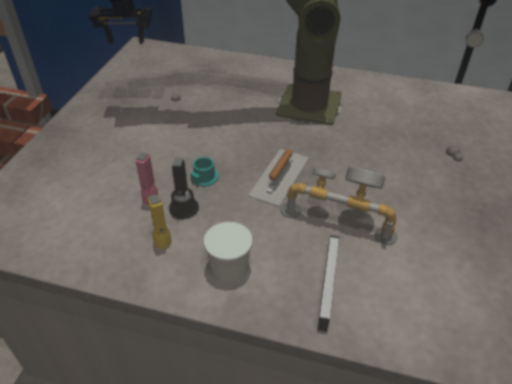

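View pics/side0.png

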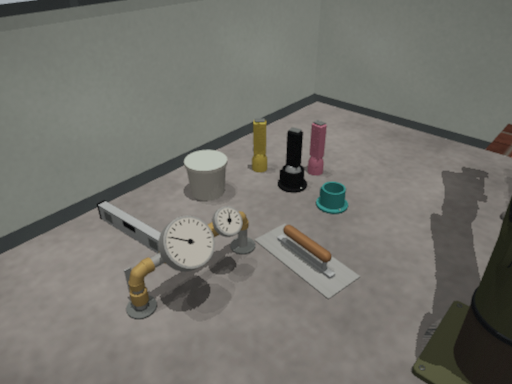

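View pics/wrist0.png

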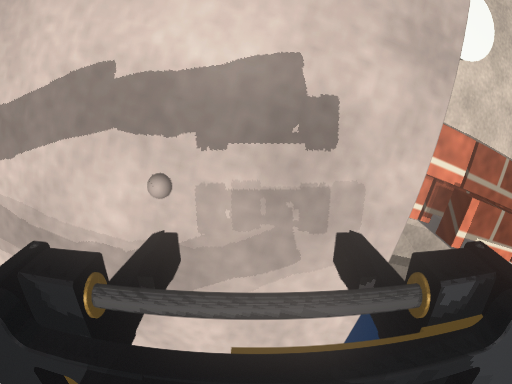

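The scene view shows three torches: black in the black cup at scene (181,185) / side (294,160), yellow at (158,225) / (260,145), pink at (147,178) / (317,150). The empty teal cup is at (204,170) / (333,197). The black torch in the black cup fits the description, and the large dial is at side (189,243). I'll confirm with one crop and measure.

```bash
cat > h.py <<'E'
import numpy as np,cv2
def load(n): 
    d=np.load(f'pics/{n}.npz'); return {k:d[k] for k in d}
def world(d,us,vs):
    K=d['mtx'];z=d['range_z'][vs,us]
    p=np.stack([(us-K[0,2])/K[0,0]*z,(vs-K[1,2])/K[1,1]*z,z],-1)
    T=d['camera_from_world'];p=(p-T[:3,3])@T[:3,:3]
    return p[z>0]
def cloud(d):
    v,u=np.mgrid[:384,:512]; K=d['mtx'];z=d['range_z']
    p=np.stack([(u-K[0,2])/K[0,0]*z,(v-K[1,2])/K[1,1]*z,z],-1)
    T=d['camera_from_world'];p=(p-T[:3,3])@T[:3,:3]; p[z<=0]=np.nan
    return p
def tri(d1,uv1,d2,uv2):
    P=[d['mtx']@d['camera_from_world'][:3] for d in(d1,d2)]
    X=cv2.triangulatePoints(P[0],P[1],np.float64(uv1).reshape(2,1),np.float64(uv2).reshape(2,1)).ravel()
    return X[:3]/X[3]
def proj(d,p):
    q=d['camera_from_world'][:3]@np.append(p,1); q=d['mtx']@q; return q[:2]/q[2]
E
python3 - <<'E'
from h import *
s=load('scene0');d=load('side0')
a=cv2.resize(s['img'][140:260,120:240],(400,400),interpolation=2); b=cv2.resize(d['img'][110:210,240:350],(400,400),interpolation=2)
c=cv2.resize(d['img'][195:325,120:260],(400,400)); 
g=np.hstack([a,b])
g=np.clip(255*(g/255.)**.5,0,255).astype(np.uint8)
cv2.imwrite('pics/crop.png',g[:,:,::-1])
cv2.imwrite('pics/crop2.png',c[:,:,::-1])
for n,e in(('scene',s),('side',d)):
    p=cloud(e); im=e['img'].astype(int)
    # black torch handle by colour & height
    dark=(im.max(2)<70)
    m=dark&(p[...,2]>.075)&(p[...,2]<.2)&(p[...,0]>.2)
    k,l,st,ce=cv2.connectedComponentsWithStats(m.astype(np.uint8))
    for i in range(1,k):
        if st[i,4]>40:
            q=p[l==i];print(n,st[i],q.mean(0).round(3),np.nanmin(q,0).round(3),np.nanmax(q,0).round(3))
E
```

```text
scene [173 161  14  33 343] [ 0.63  -0.235  0.126] [ 0.602 -0.251  0.075] [ 0.639 -0.225  0.173]
side [286 131  17  36 484] [ 0.608 -0.233  0.127] [ 0.592 -0.258  0.075] [ 0.629 -0.224  0.176]
side [169 262  22   9  59] [0.485 0.275 0.127] [0.47  0.258 0.115] [0.502 0.284 0.141]
```

View pics/crop.png

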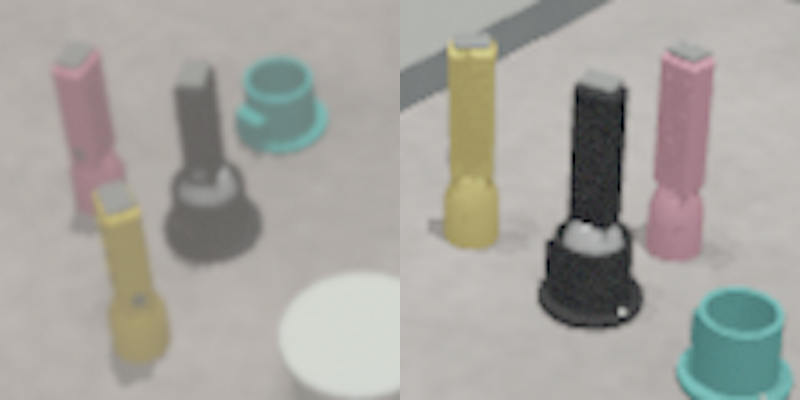

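View pics/crop2.png

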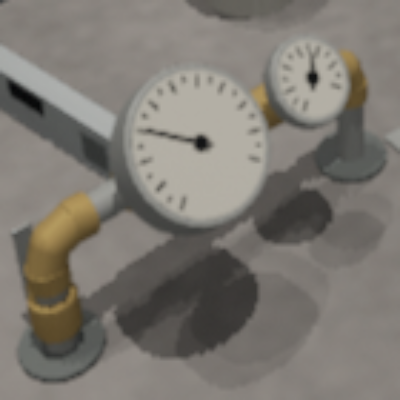

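The crop confirms it: the black torch stands tail-up in the black cup, and yellow, pink and teal are the decoys. Now I'll measure the handle yaw, the axis and the gauge plane.

Run:
```python
from h import *
s=load('scene0');d=load('side0')
Q=[]
for n,e in(('scene',s),('side',d)):
    p=cloud(e)
    m=(np.abs(p[...,0]-.617)<.05)&(np.abs(p[...,1]+.235)<.05)
    h=m&(p[...,2]>.085)&(p[...,2]<.165); h=cv2.erode(h.astype(np.uint8),np.ones((3,3)))>0
    Q.append(p[h]); print(n,h.sum())
    t=m&(p[...,2]>.170)
    print(' cap',t.sum(),p[t].mean(0).round(4), np.median(p[t],0).round(4), p[t][:,2].max())
    # normals of handle faces
    q=p[h]; 
    # local yaw of points: fit lines in xy
    from scipy.spatial import ConvexHull
q=np.vstack(Q)
r=cv2.minAreaRect((q[:,:2]*1000).astype(np.float32)); print('rect',r)
for qq in Q: print(cv2.minAreaRect((qq[:,:2]*1000).astype(np.float32)))
h=np.histogram2d(q[:,0],q[:,1],bins=[np.arange(.58,.66,.004),np.arange(-.27,-.2,.004)])[0].astype(int); print(h)
# gauge
p=cloud(d);im=d['img'].astype(int)
def dial(box):
    u0,v0,u1,v1=box
    m=np.zeros((384,512),np.uint8); m[v0:v1,u0:u1]=(d['img'][v0:v1,u0:u1].min(2)>140)
    cs,_=cv2.findContours(m,0,2); c=max(cs,key=cv2.contourArea); el=cv2.fitEllipse(c); print('ell',el)
    mm=np.zeros((384,512),np.uint8); cv2.drawContours(mm,[c],-1,1,-1); mm=cv2.erode(mm,np.ones((5,5)))
    q=p[mm>0];q=q[~np.isnan(q).any(1)]; c0=q.mean(0); n=np.linalg.svd(q-c0)[2][2]; n*=np.sign(n[2]); print('n',n.round(4),'mean',c0.round(4),'res',np.std((q-c0)@n))
    # ray to plane at ellipse centre
    K=d['mtx'];T=d['camera_from_world'];ray=T[:3,:3].T@np.linalg.inv(K)@[*el[0],1]; o=-T[:3,:3].T@T[:3,3]
    X=o+ray*((c0-o)@n)/(ray@n); print('centre',X.round(4)); return X,n
G,n=dial((140,200,225,280)); T2,n2=dial((205,195,255,245))
a=(T2-G);a[2]=0;print('dial dir',a, np.linalg.norm(a))
print('gauge proj in scene',proj(s,G))
# pads
ps=cloud(s)
for nm,pp,e in(('side',p,d),('scene',ps,s)):
  m=(pp[...,2]>.03)&(pp[...,2]<.25)
  k,l,st,ce=cv2.connectedComponentsWithStats(m.astype(np.uint8))
  for i in range(1,k):
    if st[i,4]>60: x=pp[l==i];print(nm,st[i],np.nanmin(x,0).round(3),np.nanmax(x,0).round(3))
```

```text
scene 197
 cap 83 [ 0.6199 -0.2401  0.1753] [ 0.62   -0.2397  0.1756] 0.1803967225223643
side 286
 cap 72 [ 0.6125 -0.2382  0.1745] [ 0.6124 -0.2362  0.175 ] 0.17824434964642427
rect ((615.4581298828125, -236.96530151367188), (45.834354400634766, 25.602724075317383), 1.6826529502868652)
((627.971435546875, -232.28048706054688), (18.79694175720215, 33.653724670410156), 52.62238693237305)
((608.0848999023438, -231.6454620361328), (36.53384017944336, 19.89162254333496), 34.945430755615234)
[[ 0  0  0  0  0  0  0  0  0  0  0  0  0  0  0  0  0]
 [ 0  0  0  0  0  0  0  0  0  0  0  0  0  0  0  0  0]
 [ 0  0  0  0  0  0  0  0  0  0  0  0  0  0  0  0  0]
 [ 0  0  0  0  0  0  1  6  8  7  0  0  0  0  0  0  0]
 [ 0  0  0  0  1  7  9  9 10 28  6  0  0  0  0  0  0]
 [ 0  0  0  0  0  0  0  0  1 20  7  0  0  0  0  0  0]
 [ 0  0  0  0  0  0  0  0  0 14 11  0  0  0  0  0  0]
 [ 0  0  0  0  0  0  0  0  0 15 23  1  0  0  0  0  0]
 [ 0  0  0  0  0  0  0  0  0 12 23  1  0  0  0  0  0]
 [ 0  0  0  0  0  0  0  0  0  5 28  1  0  0  0  0  0]
 [ 0  0  0  0  0  0  0  0  0  3 25  2  0  0  0  0  0]
 [ 0  0  0  0 
[... 1798 characters left out ...]
.547  0.03 ] [-0.55   0.616  0.234]
scene [  0  10  34  61 998] [ 0.073 -1.156  0.03 ] [ 0.131 -1.071  0.25 ]
scene [ 292   42   43   66 2159] [-0.007 -0.065  0.03 ] [0.076 0.068 0.25 ]
scene [269 149  23  31 291] [ 0.343 -0.031  0.038] [0.478 0.011 0.063]
scene [ 135  152   35   89 1279] [ 0.588 -0.364  0.03 ] [ 0.774 -0.226  0.168]
scene [170 157  24  55 839] [ 0.587 -0.273  0.031] [ 0.662 -0.209  0.18 ]
scene [190 156  25  22 333] [ 0.441 -0.261  0.03 ] [ 0.519 -0.198  0.061]
scene [ 287  167  110   71 2351] [0.488 0.039 0.03 ] [0.601 0.338 0.192]
scene [ 204  222   48   53 2016] [ 0.716 -0.114  0.03 ] [0.836 0.003 0.11 ]
scene [318 235  21  90 853] [0.639 0.178 0.03 ] [0.894 0.216 0.052]
```

```bash
python3 -m inch '[[-10,-3,23,0,0,0],[-10,-3,23,0,0,0],[-10,-3,23,0,0,0],[-10,-3,23,0,0,0],[-10,-3,23,0,0,0],[-10,-3,23,0,0,0],[-10,-3,23,0,0,0],[-10,-3,23,0,0,0],[-10,-3,23,0,0,0],[-10,-3,23,0,0,0],[-10,-3,23,0,0,0],[-10,-3,23,0,0,0]]' 88 20 | tee -a log.txt
python3 -c "
from plant import r; print(r.get_state()['q'].round(4).tolist())"
```

```text
clock: 1.15
tool_pos: [0.4017, -0.4117, 0.2746]
eef_rot: [0.563, -0.428, 0.428, -0.563]
contact_force: [1.1, -1.0, 0.7]
opening: 0.999
[0.8252, 0.5797, -0.1802, 1.6755, 0.1258, 0.8984, -0.7047]
```

Run:
```python
from h import *
from scipy.optimize import minimize
s=load('scene0');d=load('side0')
# +y face of handle in side view, fit line
p=cloud(d); P2=cloud(s)
for p in (p,P2):
    m=(np.abs(p[...,0]-.617)<.05)&(np.abs(p[...,1]+.238)<.05)&(p[...,2]>.08)&(p[...,2]<.17)
    m=cv2.erode(m.astype(np.uint8),np.ones((3,5)))>0
    q=p[m]; 
    # L-shape fit: distance to rectangle 38x28 boundary
    def c(x):
        a=x[2];R=np.array([[np.cos(a),-np.sin(a)],[np.sin(a),np.cos(a)]]); t=(q[:,:2]-x[:2])@R
        dx=np.abs(t[:,0])-.019;dy=np.abs(t[:,1])-.014
        o=np.hypot(np.maximum(dx,0),np.maximum(dy,0)); i=np.minimum(np.maximum(dx,dy),0)
        return np.minimum(np.abs(o+i),.006).mean()
    best=sorted([(lambda f:(f.fun,f.x.round(4).tolist()))(minimize(c,[.616,-.238,a],method='Nelder-Mead')) for a in np.arange(-1.5,1.6,.3)])[:4]
    print(len(q),*best,sep='\n')
```

```text
260
(np.float64(0.0011722730444182828), [0.6127, -0.2485, 1.7655])
(np.float64(0.0011722743317557063), [0.6127, -0.2485, -1.3761])
(np.float64(0.0011722749021589416), [0.6127, -0.2485, -1.3761])
(np.float64(0.001172275542388113), [0.6127, -0.2485, -1.3761])
179
(np.float64(0.0013970638904337485), [0.6218, -0.2465, 1.7623])
(np.float64(0.0013970648574503732), [0.6218, -0.2465, 1.7624])
(np.float64(0.0013970658651480503), [0.6159, -0.2425, 0.1915])
(np.float64(0.0013970680985236528), [0.6159, -0.2425, 0.1915])
```

```bash
python3 -m inch '[[-10,2,23,0,0,0],[-10,2,23,0,0,0],[-10,2,23,0,0,0],[-10,2,23,0,0,0],[-10,2,23,0,0,0],[-10,2,23,0,0,0],[-10,2,23,0,0,0],[-10,2,23,0,0,0],[-10,2,23,0,0,0],[-10,2,23,0,0,0],[-7,0,23,0,0,0]]' | tee -a log.txt
python3 -c "
from plant import r; print(r.get_state()['q'].round(4).tolist())"
python3 -m inch '[[0,0,0,0,-0.12,0],[0,0,0,0,-0.12,0],[0,0,0,0,-0.12,0],[0,0,0,0,-0.12,0],[0,0,0,0,-0.12,0],[0,0,0,0,-0.12,0],[0,0,0,0,-0.12,0],[0,0,0,0,-0.12,0],[0,0,0,0,-0.12,0],[0,0,0,0,-0.12,0],[0,0,0,0,-0.12,0],[0,0,0,0,-0.12,0]]' | tee -a log.txt
python3 - <<'E'
from plant import r
import numpy as np,cv2
s=r.get_state();print(s['q'].round(4).tolist(),s['tool_pos'],s['eef_rot'])
d=r.snapshot('wrist'); np.savez('pics/wrist1.npz',pos=s['tool_pos'],rot=s['eef_rot'],**d); cv2.imwrite('pics/wrist1.png',d['img'][:,:,::-1])
E
```

```text
clock: 2.07
tool_pos: [0.6165, -0.2402, 0.2539]
eef_rot: [0.563, -0.428, 0.427, -0.563]
contact_force: [0.4, 0.6, -0.0]
opening: 1.001
[0.3798, 0.7248, -0.1504, 1.4249, 0.1175, 1.0028, -1.0958]
clock: 3.07
tool_pos: [0.6159, -0.2421, 0.2543]
eef_rot: [-0.705, -0.051, 0.052, 0.705]
contact_force: [-0.1, 0.3, -0.3]
opening: 1.002
[0.5798, 0.7663, -0.5469, 1.4132, 0.4214, 1.0802, 0.1037] [ 0.61589929 -0.24209513  0.25433254] [-0.70522575 -0.05122525  0.05179731  0.70523021]
```

View pics/wrist1.png

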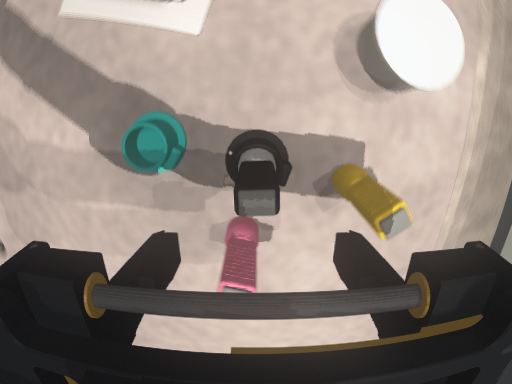

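The wrist view shows the black torch's tail at about (257,202), between yellow (375,200) and pink (240,250). I'll cast the tail-face outline onto its plane.

```bash
cat >> h.py <<'E'
from scipy.spatial.transform import Rotation as Ro
def wrays(d,uv):
    K=d['mtx'];uv=np.atleast_2d(np.float64(uv)); x=(uv-K[:2,2])/[K[0,0],K[1,1]]; th=np.linalg.norm(x,axis=1)
    c=np.column_stack([x/np.maximum(th,1e-9)[:,None]*np.sin(th)[:,None],np.cos(th)])
    R=Ro.from_quat(d['rot']).as_matrix();T=d['tool_from_camera']
    return R@T[:3,3]+d['pos'],(c@T[:3,:3].T)@R.T
def wplane(d,uv,z):
    o,r=wrays(d,uv); return o+r*((z-o[2])/r[:,2])[:,None]
def wcloud(d):
    v,u=np.mgrid[:384,:512]; o,r=wrays(d,np.column_stack([u.ravel(),v.ravel()]))
    K=d['mtx'];T=d['tool_from_camera'];R=Ro.from_quat(d['rot']).as_matrix()
    zc=r@(R@T[:3,2]); z=d['range_z'].ravel()
    p=o+r*(z/zc)[:,None]; p[z<=0]=np.nan; return p.reshape(384,512,3)
E
python3 - <<'E'
from h import *
d=load('wrist1')
g=cv2.resize(d['img'][120:230,200:310],(600,600),interpolation=2); cv2.imwrite('pics/w1c.png',(255*(g/255.)**.6).astype(np.uint8)[:,:,::-1])
p=wcloud(d)
m=(np.abs(p[...,0]-.617)<.05)&(np.abs(p[...,1]+.24)<.05)
t=m&(p[...,2]>.170)
print(t.sum(),p[t].mean(0),p[t].min(0),p[t].max(0))
cs,_=cv2.findContours(t.astype(np.uint8),0,2); c=max(cs,key=cv2.contourArea)[:,0]; print(c.min(0),c.max(0))
q=wplane(d,c,.177); rr=cv2.minAreaRect((q[:,:2]*1000).astype(np.float32)); print(rr)
print(np.median(p[t][:,2]))
# floor check
f=p[(np.abs(p[...,2])<.02)]; print('floor',np.median(f[:,2]))
E
```

```text
31119 [ 0.6220825  -0.221348    0.33366872] [ 0.56700592 -0.26129707  0.1700002 ] [ 0.66699933 -0.19992169  0.36628466]
[ 67 230] [472 383]
((656.016357421875, -394.50482177734375), (591.682861328125, 259.1192321777344), 9.667527198791504)
0.3435407083325832
floor 0.000605049278519787
```

View pics/w1c.png

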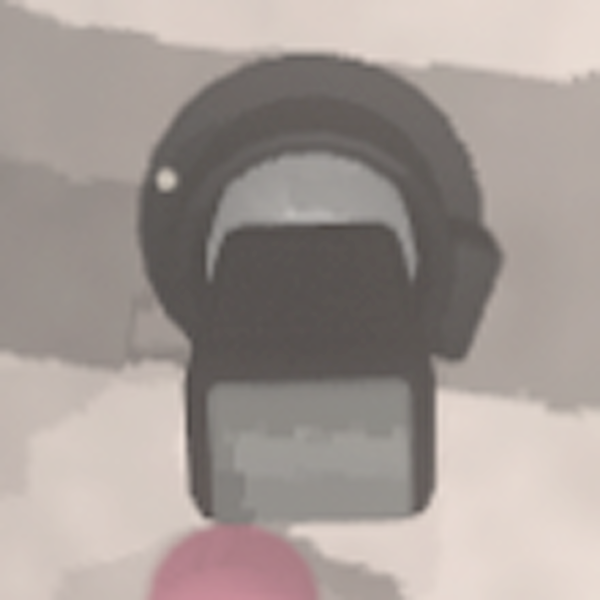

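Run:
```python
from h import *
d=load('wrist1')
c=np.array([[208,382],[410,378],[412,515],[208,518]])*110/600+[200,120]-.4
q=wplane(d,c,.177);print('cap',q.round(4),q.mean(0))
print('edges',[np.linalg.norm(q[i]-q[i-1]).round(4) for i in range(4)],'yaw',np.arctan2(*(q[1]-q[0])[[1,0]]),np.arctan2(*(q[2]-q[3])[[1,0]]))
c=np.array([[190,382],[433,380]])*110/600+[200,120]-.4
q=wplane(d,c,.172);print('handle',q,np.linalg.norm(q[0]-q[1]))
p=wcloud(d); pp=p[188:215,240:274]; print('z tail',np.nanmedian(pp[...,2]))
R=Ro.from_quat(d['rot']).as_matrix();print(R.round(3))
# triangulate tail centre wrist vs side view depth-free: project
s=load('side0');sc=load('scene0')
q=wplane(d,np.array([[310,448]])*110/600+[200,120]-.4,.177)[0]
print('tail',q,'side',proj(s,q),'scene',proj(sc,q))
```

```text
cap [[ 0.5997 -0.2348  0.177 ]
 [ 0.6285 -0.23    0.177 ]
 [ 0.6323 -0.2509  0.177 ]
 [ 0.6023 -0.2558  0.177 ]] [ 0.61568983 -0.24287272  0.177     ]
edges [np.float64(0.0211), np.float64(0.0292), np.float64(0.0213), np.float64(0.0303)] yaw 0.16635346710127175 0.16168516188613904
handle [[ 0.5969443  -0.23675759  0.172     ]
 [ 0.63242139 -0.2312404   0.172     ]] 0.035903527392532594
z tail 0.1772498739611321
[[ 0.989 -0.001 -0.145]
 [ 0.145 -0.     0.989]
 [-0.001 -1.     0.   ]]
tail [ 0.61573897 -0.24265797  0.177     ] side [294.32894124 129.30302002] scene [177.08289055 160.28335878]
```

```bash
python3 -m inch '[[0,13,0,0,-0.02,0],[0,13,-1,0,0,0],[0,13,0,0,0,0],[0,13,0,0,0,0],[0,13,0,0,0,0],[0,13,0,0,0,0],[0,13,0,0,0,0],[0,13,0,0,0,0],[0,13,0,0,0,0],[0,13,0,0,0,0],[0,0,0,0,0,0],[0,0,0,0,0,0]]' | tee -a log.txt
python3 - <<'E'
from plant import r
import numpy as np,cv2
s=r.get_state();print(s['q'].round(4).tolist(),s['tool_pos'],s['eef_rot'])
d=r.snapshot('wrist'); np.savez('pics/wrist2.npz',pos=s['tool_pos'],rot=s['eef_rot'],**d)
e=r.snapshot('side')
cv2.imwrite('pics/a2.png',np.hstack([cv2.resize(d['img'],(400,300)),cv2.resize(e['img'][60:210,220:420],(400,300))])[:,:,::-1])
E
```

```text
clock: 4.12
tool_pos: [0.616, -0.2428, 0.1238]
eef_rot: [-0.705, -0.056, 0.057, 0.705]
contact_force: [-0.2, 0.3, 1.0]
opening: 0.998
[0.5544, 0.9126, -0.4856, 1.5267, 0.5212, 0.8352, 0.0338] [ 0.61596651 -0.24284489  0.1238434 ] [-0.70466124 -0.05604437  0.05696698  0.70502931]
```

View pics/a2.png

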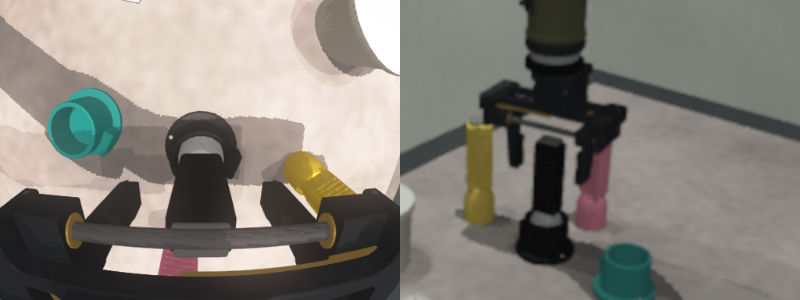

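The torch tail sits centred between the fingers. Closing.

```bash
python3 -m inch '[[0,0,0,0,0,0],[0,0,0,0,0,0],[0,0,0,0,0,0],[0,0,0,0,0,0],[0,0,0,0,0,0],[0,0,0,0,0,0],[0,0,0,0,0,0],[0,0,0,0,0,0]]' 20 45 | tee -a log.txt
python3 -m inch '[[0,-4,0,0,0,0],[0,-8,0,0,0,0],[0,-10,0,0,0,0],[0,-15,0,0,0,0],[0,-15,0,0,0,0],[0,-20,0,0,0,0],[0,-20,0,0,0,0],[0,-20,0,0,0,0],[0,-20,0,0,0,0],[0,-20,0,0,0,0],[0,-20,0,0,0,0],[0,0,0,0,0,0]]' | tee -a log.txt
python3 - <<'E'
from plant import r
import numpy as np,cv2
s=r.get_state();print(s['q'].round(4).tolist(),s['tool_pos'],s['eef_rot'])
e=r.snapshot('side')
cv2.imwrite('pics/a3.png',e['img'][:,:,::-1])
E
```

```text
clock: 4.88
tool_pos: [0.6164, -0.243, 0.1247]
eef_rot: [0.705, 0.057, -0.056, -0.705]
contact_force: [0.4, 1.3, 1.5]
opening: 0.432
clock: 5.88
tool_pos: [0.6188, -0.2429, 0.3022]
eef_rot: [0.706, 0.059, -0.053, -0.704]
contact_force: [0.4, 0.5, -1.4]
opening: 0.425
[0.5863, 0.7242, -0.567, 1.3488, 0.3971, 1.1719, 0.1429] [ 0.61877642 -0.24293839  0.30221081] [ 0.70576827  0.05949428 -0.05330729 -0.70392465]
```

View pics/a3.png

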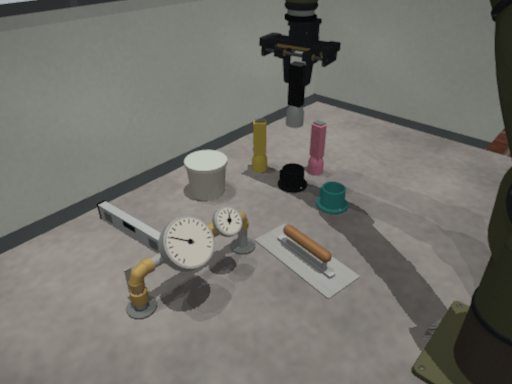

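```bash
cat > kin.py <<'E'
import numpy as np
from scipy.spatial.transform import Rotation as Ro
from scipy.optimize import least_squares
D=[([1.33376818,0.69003119,-0.19450818,1.56634459,0.1572994,0.90246432,-0.21508595],[0.16698895,-0.60162588,0.23788026],[-0.56258276,0.42844457,-0.42734725,0.56330296]),
([0.8252,0.5797,-0.1802,1.6755,0.1258,0.8984,-0.7047],[0.4017,-0.4117,0.2746],[0.563,-0.428,0.428,-0.563]),
([0.3798,0.7248,-0.1504,1.4249,0.1175,1.0028,-1.0958],[0.6165,-0.2402,0.2539],[0.563,-0.428,0.427,-0.563]),
([0.5798,0.7663,-0.5469,1.4132,0.4214,1.0802,0.1037],[0.61589929,-0.24209513,0.25433254],[-0.70522575,-0.05122525,0.05179731,0.70523021]),
([0.5544,0.9126,-0.4856,1.5267,0.5212,0.8352,0.0338],[0.61596651,-0.24284489,0.1238434],[-0.70466124,-0.05604437,0.05696698,0.70502931]),
([0.5863,0.7242,-0.567,1.3488,0.3971,1.1719,0.1429],[0.61877642,-0.24293839,0.30221081],[0.70576827,0.05949428,-0.05330729,-0.70392465])]
import os
if os.path.exists('more.npy'): D+=list(np.load('more.npy',allow_pickle=True))
rz=lambda a:Ro.from_euler('z',a).as_matrix(); ry=lambda a:Ro.from_euler('y',a).as_matrix()
def fk(q,S,x):
    # tool: y forward along flange z
    R=rz(S[0]*q[0]+S[4]); p=np.array([0,0,x[0]])+R@[x[1],0,0]
    R=R@ry(q[1]); p=p+R@[x[2],0,x[3]]; R=R@rz(S[1]*q[2])
    R=R@ry(q[3]); p=p+R@[x[4],0,x[5]]; R=R@rz(S[2]*q[4])
    R=R@ry(q[5]); p=p+R@[x[6],0,x[7]]; R=R@rz(S[3]*q[6]+S[5])
    return p,R@np.array([[1,0,0],[0,0,1],[0,-1,0]]).T if False else R@np.array([[1.,0,0],[0,0,-1],[0,1,0]])
E
python3 - <<'E'
from kin import *
import itertools
best=[]
for sg in itertools.product([1,-1],repeat=4):
    def f(x):
        S=[*sg,x[0],x[1]]
        return np.concatenate([Ro.from_matrix(fk(q,S,np.zeros(8))[1].T@Ro.from_quat(o).as_matrix()).as_rotvec() for q,p,o in D])
    for a in (0,3.1):
      for b in(0,1.57,3.1,-1.57):
        s=least_squares(f,[a,b]); best.append((s.cost,sg,s.x.tolist()))
best.sort(key=lambda t:t[0]); print(*best[:6],sep='\n')
sg=best[0][1];
def g(x): return np.concatenate([fk(q,[*sg,*best[0][2]],x)[0]-p for q,p,o in D]+[1e-4*(x-[.35,0,0,.42,0,.42,0,.3])])
s=least_squares(g,[.35,0,0,.42,0,.42,0,.3]); print(s.x.round(4),np.abs(s.fun[:-8]).max())
E
```

```text
(np.float64(5.679250777753605e-07), (-1, -1, -1, -1), [-0.008480411078064878, 3.133074235280269])
(np.float64(5.679250778634475e-07), (-1, -1, -1, -1), [-0.008480621795123803, 3.133074024562123])
(np.float64(5.679250785870656e-07), (-1, -1, -1, -1), [-0.008469868519585247, -3.1501005293397104])
(np.float64(5.679250887371172e-07), (-1, -1, -1, -1), [-0.008459921689091704, -3.1500905825113756])
(np.float64(5.679250928860233e-07), (-1, -1, -1, -1), [6.27469068091212, 3.133060020088895])
(np.float64(5.679251363271546e-07), (-1, -1, -1, -1), [-0.008440041451847612, -3.1500707022697507])
[-0.3406  0.0623  0.0471  0.5745  0.0443  0.3483  0.0827 -0.4148] 0.02460096036025186
```

```bash
cat > st.py <<'E'
from plant import r
import numpy as np,os
s=r.get_state();L=list(np.load('more.npy',allow_pickle=True)) if os.path.exists('more.npy') else []
a=np.empty(len(L)+1,object)
for i,v in enumerate(L+[(s['q'].tolist(),s['tool_pos'].tolist(),s['eef_rot'].tolist())]): a[i]=v
np.save('more.npy',a); print(s['clock'],s['q'].round(3).tolist(),s['tool_pos'].round(4).tolist(),s['eef_rot'].round(4).tolist(),s['opening'])
E
python3 -m inch '[[-15,-6,21,0,0,0],[-15,-6,21,0,0,0],[-15,-6,21,0,0,0],[-15,-6,21,0,0,0],[-15,-6,21,0,0,0],[-15,-6,21,0,0,0]]'>>log.txt; python3 st.py
python3 -m inch '[[-15,-6,21,0,0,0],[-15,-6,21,0,0,0],[-15,-6,21,0,0,0],[-15,-6,21,0,0,0],[-15,-6,21,0,0,0],[-15,-6,21,0,0,0]]'>>log.txt; python3 st.py
```

```text
6.4333 [0.561, 0.492, -0.622, 1.727, 0.327, 1.03, -0.015] [0.5054, -0.1321, 0.3317] [-0.7047, -0.0556, 0.0574, 0.705] 0.42820946711588787
6.9333 [0.489, 0.262, -0.708, 1.972, 0.204, 0.981, -0.157] [0.3965, -0.0223, 0.368] [0.7049, 0.0557, -0.0573, -0.7048] 0.4274000549092084
```

```bash
python3 -m inch '[[0,0,0,0,0.12,0],[0,0,0,0,0.12,0],[0,0,0,0,0,-0.1],[0,0,0,0,0,-0.11],[0,0,0,0,0,-0.11]]'>>log.txt; python3 st.py
python3 -m inch '[[0,0,0,0,0,-0.11],[0,0,0,0,0,-0.11],[0,0,0,0,0,-0.11],[0,0,0,0,0,-0.11],[0,0,0,0,0,0]]'>>log.txt; python3 st.py
python3 - <<'E'
from kin import *
sg=[-1,-1,-1,-1,0,np.pi]
# linear fit w/ y offsets: p = sum R_i t_i
def blocks(q):
    B=[np.eye(3)];R=rz(-q[0]);B.append(R);R=R@ry(q[1]);B.append(R);R=R@rz(-q[2]);B.append(R);R=R@ry(q[3]);B.append(R);R=R@rz(-q[4]);B.append(R);R=R@ry(q[5]);B.append(R);return np.hstack(B)
A=np.vstack([blocks(q) for q,p,o in D]);b=np.concatenate([p for q,p,o in D])
for lam in(1e-3,3e-3,1e-2):
    pr=np.zeros(21);pr[2]=.35;pr[8]=.4;pr[14]=.4;pr[20]=.35
    x=np.linalg.lstsq(np.vstack([A,lam*np.eye(21)]),np.concatenate([b,lam*pr]),rcond=None)[0]
    print(lam,np.abs(A@x-b).max()); print(x.reshape(7,3).round(3))
E
```

```text
7.35 [0.487, 0.094, -0.648, 2.223, 0.252, 0.54, -0.426] [0.398, -0.0227, 0.3682] [0.7016, 0.086, 0.1416, -0.693] 0.42567440285190644
7.7667 [0.407, 0.03, -0.578, 2.422, 0.884, 0.251, -1.078] [0.3999, -0.0382, 0.3682] [0.7029, 0.1607, 0.2259, -0.6551] 0.4275370663359171
0.001 2.4574765162044265e-05
[[-0.    -0.     0.348]
 [ 0.    -0.009 -0.002]
 [-0.    -0.009  0.482]
 [-0.    -0.013  0.082]
 [ 0.    -0.013  0.372]
 [-0.    -0.    -0.028]
 [ 0.    -0.     0.326]]
0.003 2.4210438802352297e-05
[[-0.    -0.     0.348]
 [ 0.    -0.009 -0.002]
 [-0.    -0.009  0.482]
 [-0.    -0.013  0.082]
 [ 0.    -0.013  0.372]
 [-0.    -0.    -0.028]
 [ 0.    -0.     0.326]]
0.01 2.5298408168006326e-05
[[-0.    -0.     0.349]
 [-0.    -0.009 -0.001]
 [ 0.    -0.009  0.482]
 [-0.    -0.013  0.082]
 [ 0.    -0.013  0.372]
 [ 0.    -0.    -0.028]
 [-0.    -0.     0.326]]
```

```bash
cat >> kin.py <<'E'
def blocks(q):
    B=[np.eye(3)];R=rz(-q[0]);B.append(R);R=R@ry(q[1]);B.append(R);R=R@rz(-q[2]);B.append(R);R=R@ry(q[3]);B.append(R);R=R@rz(-q[4]);B.append(R);R=R@ry(q[5]);B.append(R);return np.hstack(B)
A=np.vstack([blocks(q) for q,p,o in D]);b=np.concatenate([p for q,p,o in D])
pr=np.zeros(21);pr[2]=.35;pr[8]=.4;pr[14]=.4;pr[20]=.35
X=np.linalg.lstsq(np.vstack([A,.003*np.eye(21)]),np.concatenate([b,.003*pr]),rcond=None)[0]
def FK(q):
    return blocks(q)@X, fk(q,[-1,-1,-1,-1,0,np.pi],np.zeros(8))[1]
lo=np.array([-3.01,-.46,-1.47,.13,-1,.04,-2.66]);hi=np.array([3.01,2.08,1.51,2.56,4.14,2.09,2.66])
G=np.array([.4963,.2368,.1574]);n=np.array([-.7046,.0613,.7069]);n/=np.linalg.norm(n)
E
python3 - <<'E'
from kin import *
rng=np.random.default_rng(0); m=.08
q0=np.array(D[-1][0])
for dist in (.105,.125,.145):
    sols=[]
    for k in range(80):
        x0=rng.uniform(lo+m,hi-m); x0[6]=0
        def f(x):
            p,R=FK(x); return np.concatenate([(p-(G+n*(dist+.1127)))*10,R[:,1]+n,.002*(x-q0)])
        s=least_squares(f,x0,bounds=(lo+m,hi-m))
        if np.abs(s.fun[:6]).max()<.01: sols.append(s)
    sols.sort(key=lambda s:s.cost)
    seen=[]
    for s in sols:
        if all(np.abs(s.x-y).max()>.2 for y in seen):
            seen.append(s.x); R=FK(s.x)[1]; print(dist,len(sols),s.x.round(2).tolist(),'jaw',R[:,0].round(2))
        if len(seen)>5: break
E
```

```text
0.105 49 [-0.54, 0.57, -1.25, 2.48, 1.29, 1.42, -1.08] jaw [-0.03  0.99 -0.12]
0.125 52 [-0.78, 0.39, -0.84, 2.47, 1.29, 1.15, -1.08] jaw [ 0.03  1.   -0.06]
0.145 52 [-0.79, 0.35, -0.88, 2.46, 1.22, 1.16, -1.08] jaw [ 0.06  1.   -0.03]
```

```bash
cat > plan.py <<'E'
from kin import *
def track(q0,p1,R1,N=30,m=.03):
    p0,R0=FK(q0); rv=Ro.from_matrix(R0.T@R1).as_rotvec(); q=np.array(q0,float);Q=[q];worst=0
    for i in range(1,N+1):
        p=p0+(p1-p0)*i/N;R=R0@Ro.from_rotvec(rv*i/N).as_matrix()
        def f(x):
            a,B=FK(x); return np.concatenate([(a-p)*10,(B-R).ravel(),.01*(x-q)])
        s=least_squares(f,np.clip(q,lo+m+1e-4,hi-m-1e-4),bounds=(lo+m,hi-m)); q=s.x; worst=max(worst,np.abs(s.fun[:12]).max()); Q.append(q)
    return q,worst,np.array(Q)
def Rt(phi,nn=n):
    y=-nn; e=np.cross(y,[0,0,1]);e/=np.linalg.norm(e) # level
    u=np.cross(e,y)  # up-forward
    x=np.cos(phi)*u+np.sin(phi)*e
    return np.column_stack([x,y,np.cross(x,y)])
E
python3 - <<'E'
from plan import *
q0=np.array(D[-1][0]); print(FK(q0)[1].round(3))
T=G+n*(.125+.1127)
for phi in np.arange(-1.57,1.6,.2618):
    q,w,Q=track(q0,T,Rt(phi)); print(round(phi,2),'direct',q.round(2).tolist(),round(w,4))
E
```

```text
[[ 0.846  0.522  0.107]
 [-0.07  -0.09   0.993]
 [ 0.528 -0.848 -0.04 ]]
-1.57 direct [-0.52, 0.57, -1.35, 2.46, 1.23, 1.48, -1.23] 0.002
-1.31 direct [-0.52, 0.57, -1.35, 2.46, 1.23, 1.47, -1.5] 0.0038
-1.05 direct [-0.53, 0.56, -1.33, 2.46, 1.23, 1.46, -1.75] 0.0055
-0.78 direct [-0.53, 0.56, -1.33, 2.46, 1.23, 1.46, -2.02] 0.0071
-0.52 direct [-0.53, 0.56, -1.33, 2.46, 1.23, 1.46, -2.28] 0.0085
-0.26 direct [-0.53, 0.55, -1.32, 2.46, 1.23, 1.45, -2.54] 0.0096
0.0 direct [-1.94, 0.44, 0.88, 2.52, 1.45, 0.4, -2.63] 0.0111
0.26 direct [-2.07, 0.63, 1.29, 2.51, 1.31, 0.07, -2.63] 0.0282
0.52 direct [-2.07, 0.63, 1.29, 2.5, 1.05, 0.07, -2.63] 0.0443
0.79 direct [-2.08, 0.64, 1.3, 2.49, 0.79, 0.07, -2.63] 0.0545
1.05 direct [-2.08, 0.65, 1.32, 2.48, 0.54, 0.07, -2.63] 0.0609
1.31 direct [-2.08, 0.66, 1.33, 2.48, 0.28, 0.07, -2.63] 0.0658
1.57 direct [-2.08, 0.67, 1.35, 2.48, 0.02, 0.07, -2.63] 0.0697
```

```bash
cat > go.py <<'E'
from plan import *
import sys
q0=np.array(D[-1][0]);p0,R0=FK(q0)
phi=float(sys.argv[1]);dist=float(sys.argv[2])
T=G+n*(dist+.1127);R1=Rt(phi)
rv=Ro.from_matrix(R0.T@R1).as_rotvec();print('tool rotvec',rv.round(3),'ang',np.linalg.norm(rv))
print('world delta',(T-p0).round(4),'tool delta mm',(R0.T@(T-p0)*1000).round(1))
N=int(sys.argv[3])
for i in range(N):
    Ri=R0@Ro.from_rotvec(rv*i/N).as_matrix(); print((Ri.T@(T-p0)/N*1000).round(1),(rv/N).round(3))
E
python3 go.py -1.57 .125 18
python3 - <<'E'
from plan import *
Q=track(np.array(D[-1][0]),G+n*.2377,Rt(-1.57),18)[2]
print(np.abs(np.diff(Q,axis=0)).max(0)); print(Q[::3].round(2))
E
```

```text
tool rotvec [-0.145 -1.554 -0.214] ang 1.5750309500329642
world delta [-0.0711  0.2895 -0.0427] tool delta mm [-103.   -26.9  281.7]
[-5.7 -1.5 15.7] [-0.008 -0.086 -0.012]
[-4.3 -1.7 16.1] [-0.008 -0.086 -0.012]
[-2.9 -1.9 16.4] [-0.008 -0.086 -0.012]
[-1.5 -2.  16.5] [-0.008 -0.086 -0.012]
[-0.  -2.2 16.6] [-0.008 -0.086 -0.012]
[ 1.4 -2.3 16.5] [-0.008 -0.086 -0.012]
[ 2.9 -2.4 16.3] [-0.008 -0.086 -0.012]
[ 4.3 -2.5 16. ] [-0.008 -0.086 -0.012]
[ 5.7 -2.5 15.5] [-0.008 -0.086 -0.012]
[ 7.  -2.6 15. ] [-0.008 -0.086 -0.012]
[ 8.3 -2.6 14.3] [-0.008 -0.086 -0.012]
[ 9.6 -2.6 13.5] [-0.008 -0.086 -0.012]
[10.7 -2.6 12.6] [-0.008 -0.086 -0.012]
[11.8 -2.6 11.6] [-0.008 -0.086 -0.012]
[12.8 -2.5 10.5] [-0.008 -0.086 -0.012]
[13.7 -2.4  9.3] [-0.008 -0.086 -0.012]
[14.5 -2.3  8.1] [-0.008 -0.086 -0.012]
[15.1 -2.2  6.8] [-0.008 -0.086 -0.012]
[0.10149373 0.10193369 0.26361983 0.02283922 0.16779161 0.19190433
 0.1542754 ]
[[ 0.41  0.03 -0.58  2.42  0.88  0.25 -1.08]
 [ 0.24  0.04 -0.69  2.48  1.25  0.39 -1.42]
 [ 0.06  0.08 -0.83  2.52  1.35  0.59 -1.52]
 [ 0.17  0.29 -1.41  2.53  1.29  1.01 -1.54]
 [-0.12  0.4  -1.42  2.53  1.25  1.24 -1.5 ]
 [-0.35  0.49 -1.38  2.5   1.22  1.37 -1.39]
 [-0.52  0.57 -1.35  2.46  1.23  1.47 -1.23]]
```

Run:
```python
from plan import *
q0=np.array(D[-1][0])
for via in ([.43,.12,.38],[.46,.10,.38],[.43,.15,.40],[.43,.2,.37]):
  for ph in(-.8,-1.2,-1.57):
    q,w,Q=track(q0,np.array(via),Rt(ph),18); q2,w2,Q2=track(q,G+n*.2377,Rt(-1.57),12)
    print(via,ph,round(w,4),round(w2,4),q.round(2),q2.round(2),'maxq4',max(Q[:,3].max(),Q2[:,3].max()).round(2))
```

```text
[0.43, 0.12, 0.38] -0.8 0.0001 0.0 [-0.06  0.17 -0.86  2.47  1.55  0.75 -1.5 ] [-0.69  0.43 -1.    2.47  1.28  1.23 -1.18] maxq4 2.5
[0.43, 0.12, 0.38] -1.2 0.0 0.0 [-0.06  0.17 -0.86  2.47  1.55  0.75 -1.1 ] [-0.69  0.43 -0.99  2.47  1.28  1.23 -1.18] maxq4 2.5
[0.43, 0.12, 0.38] -1.57 0.0 0.0 [-0.06  0.17 -0.87  2.47  1.55  0.75 -0.73] [-0.69  0.43 -0.99  2.47  1.28  1.22 -1.18] maxq4 2.5
[0.46, 0.1, 0.38] -0.8 0.0001 0.0 [ 0.01  0.19 -0.8   2.43  1.64  0.68 -1.46] [-0.7   0.42 -0.97  2.47  1.28  1.21 -1.18] maxq4 2.5
[0.46, 0.1, 0.38] -1.2 0.0 0.0 [ 0.01  0.19 -0.79  2.43  1.64  0.68 -1.06] [-0.7   0.42 -0.97  2.47  1.28  1.21 -1.18] maxq4 2.5
[0.46, 0.1, 0.38] -1.57 0.0 0.0 [ 0.01  0.19 -0.8   2.43  1.64  0.68 -0.69] [-0.71  0.42 -0.97  2.47  1.28  1.21 -1.18] maxq4 2.5
[0.43, 0.15, 0.4] -0.8 0.0 0.0 [-0.09  0.16 -0.9   2.38  1.4   0.79 -1.38] [-0.67  0.44 -1.02  2.47  1.27  1.25 -1.18] maxq4 2.47
[0.43, 0.15, 0.4] -1.2 0.0 0.0 [-0.09  0.16 -0.91  2.38  1.4   0.8  -0.98] [-0.68  0.44 -1.02  2.47  1.27  1.24 -1.18] maxq4 2.47
[0.43, 0.15, 0.4] -1.57 0.0 0.0 [-0.08  0.16 -0.92  2.38  1.4   0.8  -0.61] [-0.68  0.43 -1.01  2.47  1.27  1.24 -1.18] maxq4 2.47
[0.43, 0.2, 0.37] -0.8 0.0001 0.0 [-0.29  0.29 -0.9   2.37  1.43  0.97 -1.55] [-0.69  0.43 -1.    2.47  1.28  1.23 -1.18] maxq4 2.47
[0.43, 0.2, 0.37] -1.2 0.0001 0.0 [-0.28  0.3  -0.91  2.37  1.43  0.97 -1.15] [-0.69  0.43 -0.99  2.47  1.28  1.23 -1.18] maxq4 2.47
[0.43, 0.2, 0.37] -1.57 0.0001 0.0 [-0.28  0.3  -0.92  2.37  1.43  0.98 -0.78] [-0.69  0.43 -0.99  2.47  1.28  1.22 -1.18] maxq4 2.47
```

```bash
cat > go.py <<'E'
from plan import *
import sys
q0=np.array(D[-1][0]);p0,R0=FK(q0)
p0=np.array(D[-1][1]); R0=Ro.from_quat(D[-1][2]).as_matrix()
phi=float(sys.argv[1]);N=int(sys.argv[2]);T=np.array([float(v) for v in sys.argv[3:6]]) if len(sys.argv)>4 else G+n*(float(sys.argv[3])+.1127)
R1=Rt(phi)
rv=Ro.from_matrix(R0.T@R1).as_rotvec();print('T',T,'tool rotvec',rv.round(3),'ang',np.linalg.norm(rv))
print('world delta',(T-p0).round(4))
for i in range(N):
    Ri=R0@Ro.from_rotvec(rv*i/N).as_matrix(); print((Ri.T@(T-p0)/N*1000).round(1),(rv/N).round(3))
E
python3 go.py -1.57 20 .43 .15 .40
```

```text
T [0.43 0.15 0.4 ] tool rotvec [-0.145 -1.554 -0.214] ang 1.575030950032964
world delta [0.0301 0.1882 0.0318]
[ 1.5 -1.4  9.4] [-0.007 -0.078 -0.011]
[ 2.2 -1.5  9.3] [-0.007 -0.078 -0.011]
[ 2.9 -1.5  9.1] [-0.007 -0.078 -0.011]
[ 3.6 -1.5  8.8] [-0.007 -0.078 -0.011]
[ 4.3 -1.5  8.5] [-0.007 -0.078 -0.011]
[ 5.  -1.6  8.1] [-0.007 -0.078 -0.011]
[ 5.6 -1.6  7.7] [-0.007 -0.078 -0.011]
[ 6.2 -1.6  7.2] [-0.007 -0.078 -0.011]
[ 6.8 -1.5  6.7] [-0.007 -0.078 -0.011]
[ 7.3 -1.5  6.2] [-0.007 -0.078 -0.011]
[ 7.8 -1.5  5.6] [-0.007 -0.078 -0.011]
[ 8.2 -1.4  4.9] [-0.007 -0.078 -0.011]
[ 8.6 -1.4  4.3] [-0.007 -0.078 -0.011]
[ 8.9 -1.3  3.6] [-0.007 -0.078 -0.011]
[ 9.1 -1.2  2.9] [-0.007 -0.078 -0.011]
[ 9.4 -1.1  2.1] [-0.007 -0.078 -0.011]
[ 9.5 -1.1  1.4] [-0.007 -0.078 -0.011]
[ 9.6 -1.   0.7] [-0.007 -0.078 -0.011]
[ 9.6 -0.9 -0.1] [-0.007 -0.078 -0.011]
[ 9.6 -0.8 -0.9] [-0.007 -0.078 -0.011]
```

```bash
python3 -m inch '[[1,-1,9,-0.007,-0.078,-0.011],[2,-1,9,-0.007,-0.078,-0.011],[3,-2,9,-0.007,-0.078,-0.011],[4,-2,9,-0.007,-0.078,-0.011],[4,-1,8,-0.007,-0.078,-0.011],[5,-2,8,-0.007,-0.078,-0.011]]' - 55; python3 st.py
```

```text
clock: 8.27
tool_pos: [0.4101, 0.0181, 0.3785]
eef_rot: [0.743, 0.327, 0.081, -0.578]
contact_force: [0.4, -0.4, -2.3]
opening: 0.422
8.2667 [0.23, 0.041, -0.7, 2.43, 1.225, 0.426, -1.177] [0.4101, 0.0181, 0.3785] [0.7435, 0.3273, 0.0806, -0.5777] 0.4222624992713744
```

Tracking follows the plan. Continuing.

```bash
python3 -m inch '[[6,-2,8,-0.007,-0.078,-0.011],[6,-2,7,-0.007,-0.078,-0.011],[7,-1,7,-0.007,-0.078,-0.011],[7,-2,6,-0.007,-0.078,-0.011],[8,-1,6,-0.007,-0.078,-0.011],[8,-2,5,-0.007,-0.078,-0.011],[9,-1,4,-0.007,-0.078,-0.011]]'>>log.txt; python3 st.py
python3 -m inch '[[9,-1,4,-0.007,-0.078,-0.011],[9,-1,3,-0.007,-0.078,-0.011],[9,-1,2,-0.007,-0.078,-0.011],[9,-1,1,-0.007,-0.078,-0.011],[10,-1,1,-0.007,-0.078,-0.011],[10,-1,0,-0.007,-0.078,-0.011],[9,-1,-1,-0.007,-0.078,-0.011]]'>>log.txt; python3 st.py;python3 go.py -1.57 16 .125
python3 - <<'E'
from plant import r
import numpy as np,cv2
e=r.snapshot('side');f=r.snapshot('scene')
cv2.imwrite('pics/a4.png',np.hstack([cv2.resize(x['img'],(400,300)) for x in (e,f)])[:,:,::-1])
E
```

```text
8.85 [0.061, 0.09, -0.834, 2.417, 1.344, 0.637, -0.961] [0.4198, 0.0846, 0.3901] [0.7386, 0.4963, -0.0938, -0.4464] 0.42521754298970926
9.4333 [-0.069, 0.151, -0.915, 2.383, 1.405, 0.781, -0.592] [0.4298, 0.1498, 0.4007] [0.6773, 0.6278, -0.261, -0.2812] 0.42639731203655007
T [0.32881042 0.25137155 0.32543631] tool rotvec [-0.002  0.009  0.008] ang 0.01204641747193369
world delta [-0.1009  0.1015 -0.0752]
[ 5.9 -1.4  8.1] [-0.     0.001  0.   ]
[ 5.8 -1.5  8.1] [-0.     0.001  0.   ]
[ 5.8 -1.5  8.1] [-0.     0.001  0.   ]
[ 5.8 -1.5  8.1] [-0.     0.001  0.   ]
[ 5.8 -1.5  8.1] [-0.     0.001  0.   ]
[ 5.8 -1.5  8.1] [-0.     0.001  0.   ]
[ 5.8 -1.5  8.1] [-0.     0.001  0.   ]
[ 5.8 -1.5  8.1] [-0.     0.001  0.   ]
[ 5.8 -1.5  8.1] [-0.     0.001  0.   ]
[ 5.8 -1.5  8.1] [-0.     0.001  0.   ]
[ 5.8 -1.5  8.1] [-0.     0.001  0.   ]
[ 5.8 -1.5  8.1] [-0.     0.001  0.   ]
[ 5.8 -1.5  8.1] [-0.     0.001  0.   ]
[ 5.8 -1.5  8.2] [-0.     0.001  0.   ]
[ 5.8 -1.5  8.2] [-0.     0.001  0.   ]
[ 5.8 -1.5  8.2] [-0.     0.001  0.   ]
```

View pics/a4.png

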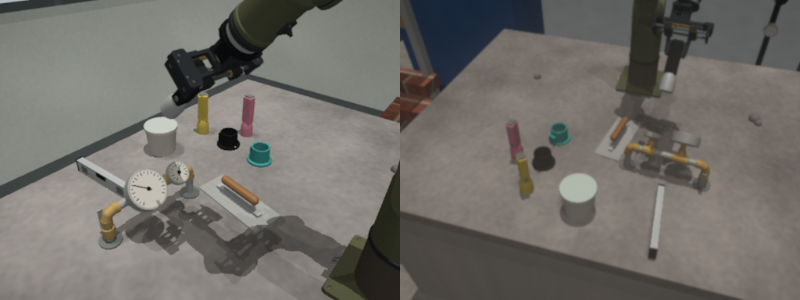

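```bash
python3 -m inch '[[6,-1,8,0,0.001,0],[6,-2,8,0,0.001,0],[6,-1,8,0,0.001,0.001],[6,-2,8,0,0.001,0.001],[6,-1,8,0,0.001,0.001],[6,-2,8,0,0.001,0.001],[6,-1,8,0,0,0.001],[6,-2,8,0,0,0.001]]'>>log.txt; python3 st.py
python3 -m inch '[[6,-1,8,0,0,0],[6,-2,8,0,0,0],[6,-1,8,0,0,0],[6,-2,8,0,0,0],[6,-1,8,0,0,0],[6,-2,8,0,0,0],[4,-1,8,0,0,0],[4,-2,8,0,0,0],[0,0,0,0,0,0],[0,0,0,0,0,0]]'>>log.txt; python3 st.py;python3 go.py -1.57 1 .125
python3 - <<'E'
from plant import r
import numpy as np,cv2
s=r.get_state()
e=r.snapshot('side');f=r.snapshot('scene');w=r.snapshot('wrist')
np.savez('pics/side5.npz',**e);np.savez('pics/scene5.npz',**f);np.savez('pics/wrist5.npz',pos=s['tool_pos'],rot=s['eef_rot'],**w)
cv2.imwrite('pics/a5.png',np.hstack([cv2.resize(x['img'],(400,300)) for x in (e,f)])[:,:,::-1]);cv2.imwrite('pics/w5.png',w['img'][:,:,::-1])
E
```

```text
10.2 [-0.362, 0.282, -1.003, 2.444, 1.352, 1.05, -0.904] [0.3805, 0.201, 0.3642] [0.6819, 0.6232, -0.2574, -0.2834] 0.426509419907481
11.0333 [-0.658, 0.429, -1.024, 2.466, 1.276, 1.24, -1.168] [0.3315, 0.2503, 0.3281] [0.6813, 0.6243, -0.2573, -0.2825] 0.4273352878828597
T [0.32881042 0.25137155 0.32543631] tool rotvec [ 0.001 -0.002  0.   ] ang 0.001970348713942926
world delta [-0.0027  0.0011 -0.0027]
[ 0.9 -0.1  3.8] [ 0.001 -0.002  0.   ]
```

View pics/a5.png

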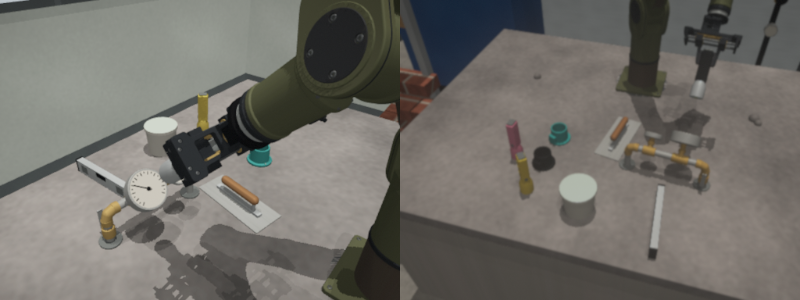

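View pics/w5.png

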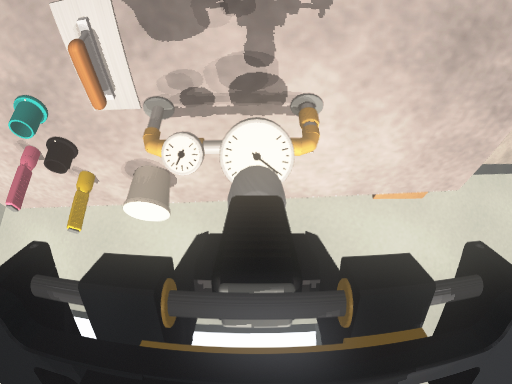

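The torch is held in front of the large gauge; in the wrist view the hub is at (257,156) and the torch head at (257,185). Now I'll check the gauge and the torch's actual pose.

Run:
```python
from kin import G,n,D
from h import *
w=load('wrist5');s=load('side5');sc=load('scene5')
p=wcloud(w);print('img',w['range_z'][150:165:5,250:265:5])
img=w['img']
m=np.zeros((384,512),np.uint8);m[115:185,215:298]=1
q=p; dist=(q-G)@n; rad=np.linalg.norm((q-G)-dist[...,None]*n,axis=-1)
f=(m>0)&(np.abs(dist)<.012)&(rad<.042); qq=q[f];c=qq.mean(0);nn=np.linalg.svd(qq-c)[2][2];nn*=np.sign(nn[2]);print('wrist gauge n',nn,'npts',f.sum(),'offset',np.median((qq-G)@n),np.std((qq-c)@nn))
# hub ray with plane
o,r=wrays(w,[[257,156.3]]);r=r[0];X=o+r*((c-o)@nn)/(r@nn);print('hub wrist',X)
# rim ellipse: bright blob contour cast on plane
b=((img.min(2)>150)&(m>0)).astype(np.uint8)
# hub from side
so=load('side0');print('G proj side',proj(so,G),'tri hub', tri(so,[189.5,241.7],so,[189.5,241.7]) if 0 else '')
K=so['mtx'];T=so['camera_from_world']
g=cv2.resize(so['img'][225:257,173:205],(512,512),interpolation=2);g2=cv2.resize(img[120:190,215:298],(607,512),interpolation=2)
cv2.imwrite('pics/hub.png',np.hstack([cv2.resize(g,(190,512))*0+0,g2])[:,:,::-1] if 0 else g2[:,:,::-1]);cv2.imwrite('pics/hub2.png',g[:,:,::-1])
# torch from clouds
R=Ro.from_quat(w['rot']).as_matrix();pos=w['pos']
for nm,pc in (('wrist',p),('side',cloud(s)),('scene',cloud(sc))):
    t=(pc-pos)@R  # tool coords
    mm=(t[...,1]>.02)&(t[...,1]<.115)&(np.abs(t[...,0])<.04)&(np.abs(t[...,2])<.04)
    q=t[mm]; print(nm,mm.sum(), 'y max',np.percentile(q[:,1],99) if len(q) else None)
    for a,bb in((.08,.11),(.02,.05)):
        z=q[(q[:,1]>a)&(q[:,1]<bb)]
        if len(z)>20:
            print('  ',a,len(z),'x',np.percentile(z[:,0],[2,98]).round(4),'z',np.percentile(z[:,2],[2,98]).round(4))
            if a>.05:
                sol=__import__('scipy.optimize',fromlist=['x']).least_squares(lambda v:np.hypot(z[:,0]-v[0],z[:,2]-v[1])-.0235,[0,0],loss='soft_l1',f_scale=.002);print('   circ',sol.x.round(4),np.abs(sol.fun).mean())
```

```text
img [[0.3836937  0.38565084 0.38475135]
 [0.3865932  0.38516292 0.38621572]
 [0.38783184 0.3868993  0.3872217 ]]
wrist gauge n [-0.70773645  0.06492875  0.70348658] npts 2330 offset 0.0004654011226444293 0.000828851915974049
hub wrist [0.49381646 0.23610323 0.1557353 ]
G proj side [188.51291848 240.8566346 ] tri hub 
wrist 2307 y max 0.1083470202890378
   0.08 356 x [-0.0212  0.0197] z [0.009  0.0232]
   circ [-0.001  -0.0005] 0.00014721725023623868
   0.02 872 x [-0.0183  0.0166] z [0.0105 0.0142]
side 554 y max 0.1108088949800227
   0.08 268 x [0.0046 0.0239] z [-0.0218  0.0218]
   circ [-0.0002 -0.0006] 0.0003666851157601059
scene 625 y max 0.11376001050810107
   0.08 210 x [-0.0209  0.0236] z [-0.0273 -0.0039]
   circ [ 0.0009 -0.0006] 0.0015165980776664762
   0.02 175 x [-0.0172  0.0198] z [-0.0198 -0.0082]
```

View pics/hub.png

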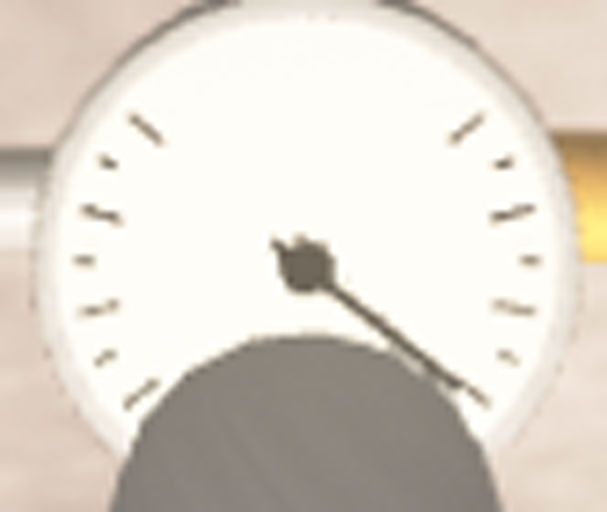

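View pics/hub2.png

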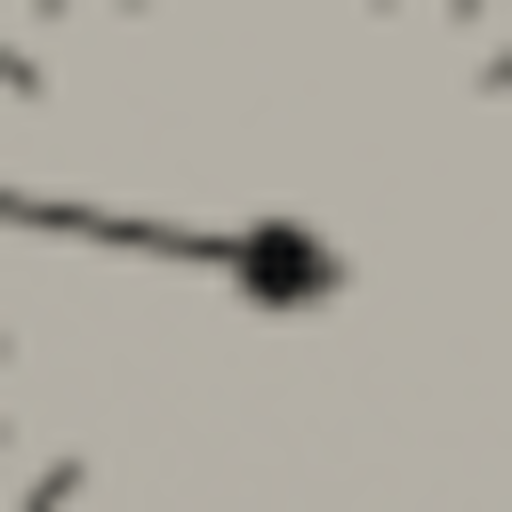

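Run:
```python
from h import *
w=load('wrist5');so=load('side0')
nn=np.array([-.7062,.0631,.7052]);c=np.array([.4963,.2368,.1574])
K=so['mtx'];T=so['camera_from_world'];o=-T[:3,:3].T@T[:3,3];r=T[:3,:3].T@np.linalg.inv(K)@[190.3,241.1,1]
a=o+r*((c-o)@nn)/(r@nn);print('side hub',a)
o2,r2=wrays(w,[[256.5,156.3]]);r2=r2[0];b=o2+r2*((c-o2)@nn)/(r2@nn);print('wrist hub',b)
A=np.array([r,-r2]).T;t=np.linalg.lstsq(A,o2-o,rcond=None)[0];print('tri',o+r*t[0],o2+r2*t[1])
R=Ro.from_quat(w['rot']).as_matrix();lens=w['pos']+R@[0,.112,-.0005];H=(a+b)/2
d=-R[:,1];print('dist',(lens-H)@nn,'angle deg',np.degrees(np.arccos(d@nn)));hit=lens+R[:,1]*((H-lens)@nn)/(R[:,1]@nn);print('hit off',hit-H,np.linalg.norm(hit-H),'tool',(R.T@(H-hit)*1000).round(1))
```

```text
side hub [0.49467092 0.23408501 0.15601155]
wrist hub [0.49420536 0.23541289 0.15542651]
tri [0.49338686 0.23505898 0.15733634] [0.49278641 0.23553713 0.15640283]
dist 0.12563251564110126 angle deg nan
hit off [0.00500074 0.00100864 0.00491758] 0.007085713415964446 tool [-1.5  0.   6.9]<stdin>:9: RuntimeWarning: invalid value encountered in arccos
```

The beam axis would land 7 mm high of the hub. Trimming.

```bash
python3 -m inch '[[0,0,2,0,0,0],[-1,0,2,0,0,0],[0,0,2,0,0,0],[0,0,1,0,0,0],[0,0,0,0,0,0],[0,0,0,0,0,0],[0,0,0,0,0,0],[0,0,0,0,0,0],[0,0,0,0,0,0]]'; python3 st.py
python3 - <<'E'
from h import *
from plant import r
s=r.get_state();w=r.snapshot('wrist');w=dict(w,pos=s['tool_pos'],rot=s['eef_rot']);img=w['img']
sd=r.snapshot('side')
nn=np.array([-.7062,.0631,.7052]);nn/=np.linalg.norm(nn);H=np.array([.4944,.2348,.1557])
R=Ro.from_quat(w['rot']).as_matrix()
p=wcloud(w);t=(p-w['pos'])@R
z=t[(t[...,1]>.08)&(t[...,1]<.105)&(np.abs(t[...,0])<.04)&(np.abs(t[...,2])<.04)]
from scipy.optimize import least_squares
v=least_squares(lambda v:np.hypot(z[:,0]-v[0],z[:,2]-v[1])-.0235,[0,0],loss='soft_l1',f_scale=.002).x
lens=w['pos']+R@[v[0]/2,.112,v[1]]
hit=lens+R[:,1]*((H-lens)@nn)/(R[:,1]@nn)
print('axis in tool',v,'dist',(lens-H)@nn,'ang',np.degrees(np.arccos(-R[:,1]@nn)),'hit off mm',np.linalg.norm(hit-H)*1000,(R.T@(H-hit)*1000).round(1))
print('force',s['contact_force'],'qd',np.abs(s['qd']).max())
sc=r.snapshot('scene')
cv2.imwrite('pics/fin.png',np.hstack([cv2.resize(x,(400,300)) for x in(w['img'],sc['img'])])[:,:,::-1])
# disturbed things?
a=np.abs(sc['img'].astype(int)-load('scene0')['img']).max(2)
E
```

```text
clock: 11.93
tool_pos: [0.3268, 0.2503, 0.3238]
eef_rot: [0.681, 0.625, -0.256, -0.282]
contact_force: [-0.0, 0.2, -2.3]
opening: 0.427
11.9333 [-0.683, 0.441, -1.026, 2.481, 1.276, 1.25, -1.206] [0.3268, 0.2503, 0.3238] [0.6811, 0.6252, -0.256, -0.2823] 0.42680573565960145
axis in tool [-0.00098538 -0.00047449] dist 0.1258433487285787 ang 0.25769065719611195 hit off mm 1.5802292039526713 [-1.1 -0.   1.2]
force [-0.01688712  0.24310242 -2.28058514] qd 0.0015238015527352991
```

View pics/fin.png

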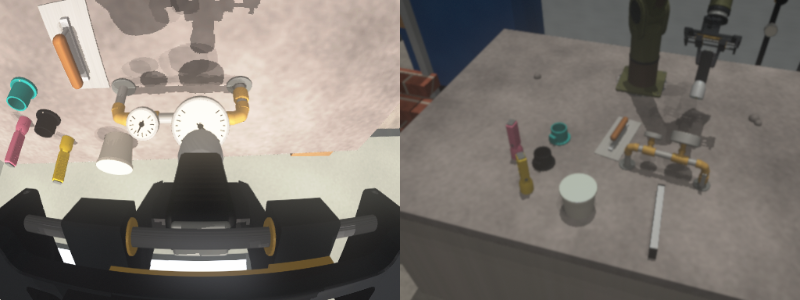

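The torch is still, square to the dial (about 0.3°), 126 mm from the glass and aimed within about 2 mm of the hub; the tub, trowel and level have not moved. Handing in.

```bash
python3 -c "
from plant import r; print(r.finish_job())"
```

```text
the job is handed in; nothing more can be done
None
```

I drew the black torch straight up out of the black cup, turned it, and handed the job in while holding it still in the gripper in front of the large pressure gauge, at about 12 s.

**Last checks:**
- The lens was about 126 mm from the glass, and the beam was about 0.3° off square.
- The aim was about 1.6 mm from the dial hub.
- The joints were nearly still (0.0015 rad/s or less) and the opening was steady at about 37.6 mm, with a 55 N grip. The only wrist force was about 2.3 N, from the torch's weight.
- By eye in the final pictures, the tub, trowel, level, pipework and look-alikes had not moved.

**What disagreed:**
- The first gauge centre, from a brightness ellipse in the side view, was about 3 mm off the hub seen in both the side and wrist views. I re-aimed to the hub.
- The side and wrist hub positions agreed to about 1.5 mm on the dial plane.
- The first tilt, made too close to the base, was not fully reached; I re-routed through a point further out.

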